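# Butt two cartons together in the banding unit and shut its guard

## Robot

A 6-joint arm with a two-finger parallel gripper is mounted at the origin on the work surface. World frame = base frame: x ahead of the robot, y to its left, z up, the work surface at z = 0. Lengths are in m, angles in rad, forces in N, time in s.
With the tool pointing down it reaches from about 0.35 to 0.775 m from the base axis. Payload 7.3 kg.
Tool frame: the origin (TCP) lies on the front face of the gripper's body, between the roots of the fingers; the fingertips stand ahead of it and the grasp point (between the pads) lies 47 mm ahead of it (finger_overhang is the z of the fingertips in the tool frame, in m); z points along the fingers, y is the line along which they close (so a half turn about z gives the same grasp; the last joint's range is limited). The gripper opens to 92 mm and grips with 3 to 60 N. Pads are 19 mm wide; open, the fingers measure 130 mm over their backs; the gripper's body (75 mm by 190 mm) begins 47 mm behind the grasp point.
Start: joints at [1.095, 0.342, 1.524, -0, 1.275, -0.146], TCP at [0.17, 0.497, 0.292] pointing down, gripper open.
Joint ranges: [-2.53, 2.53], [-0.77, 2.02], [0.04, 2.7], [-1, 4.14], [0.28, 2.66], [-3.11, 3.11]. Speed limits (rad/s): [2.57, 2.57, 3.14, 3.14, 3.14, 3.14].

## Interface

Orientations are given as [roll, pitch, yaw] about the fixed x, y, z axes, in that order (R = Rz(yaw) Ry(pitch) Rx(roll)).
In Python, from cell import * gives the robot as it stands. The module is installed in compiled form; this text tells all that it offers.
- The arm moves only by the tool arm_command, never from a script. Its argument "series" is a list of rows, each an object of numbers: "x", "y", "z": the shift along the tool's x, y, z in mm; "rx", "ry", "rz": the turn, a rotation vector about the tool's x, y, z in degrees. A call has 1 to 20 rows; each row is the pose to reach, as a shift and turn from the pose commanded when the call began, along the tool's axes at that moment; what a row does not reach only later rows make up. A row lasts 1/10 s, in which the tool goes at most 50 mm and 8.59 degrees, less where a joint would pass 70% of its speed; a pose out of reach is approached as far as the arm can. A call with a gripper value outside its range is refused whole. "hand" is the finger opening in mm, from 0 to 91.8, set as the call begins (left out, the last holds). The fingers move at their own pace and stop on an object; "squeeze" is the grip in N (left out, the last holds). Time passes only in rows, so rows that repeat a pose let the fingers close. It gives the time, the measured TCP pose, the force, the opening and the grip force at its end, in the units of the state.
- observe(): the state, without advancing time (a new reading comes with each control period).
- read_camera(name): name is "side" or "top"; returns a dict with "pixels" (420x560x3 uint8, blue, green, red), "K" (3x3 intrinsics, pixels), "rvec" (rotation vector, rad) and "tvec" (3), from world to camera coordinates, as OpenCV has them. Camera axes: x right, y down, z forward; pixel columns grow to the right and rows downward; lengths in m; the calibration is good to about 2 mm. A picture is of the moment at which its call begins. There is no depth.
- hand_in(): hands the job in; it is judged then, once.
Trained networks look in a picture, given as the dict that the camera call returned (one of the last four; its "shot" number tells which), for a name from the list of things; names that differ only in an ending like _2 or _b are one class to them, and where a whole thing is asked for, a point or a joint stands for the part that bears it (a point fixed in the world has none). Each returns a list of dicts, best first, with "confidence" (0 to 1); they miss things now and then, are a little off and sometimes report something else, mostly with a low value. They report only what shows in the picture. A call takes as long as a camera call. They do not tell look-alikes from the thing itself.
- boxes_of(picture, query): "point" ([x, y, z] in m, in world coordinates, good to about 4 mm: the middle of the surface that is visible of it).
- trace(picture, query): "pixels" (420x560 bool, what is visible of it).
- mark_of(picture, query): "point" ([x, y, z] in m, in world coordinates, good to about 4 mm: a listed point, or the origin of a listed thing).
The state is a dict: "time": time; "qpos": joint angles; "qvel": joint speeds; "joint_efforts": joint torques, N m; "tool_pos": TCP position; "tool_rot": TCP orientation; "contact_force": force on the tool from outside, world axes, zero at the start; "torque": the same for the moment, N m; "opening": finger opening in m; "grip_force": force on a finger pad.
Only numpy, scipy, OpenCV 4.12 (cv2) and the standard library are available. Lean on these libraries where they do the work, as an engineer would, in place of code of your own. Each camera call takes 0.05 s, during which the arm holds its last target. There are 200 camera calls.

## Task

Slide the banding unit's clear guard fully open and set the matching loose white carton on the bed, end to end in line with the carton already waiting against the stop. Butt it up so that no gap is left between them and their long sides are flush, with the waiting carton still against its stop, then let go and slide the guard fully shut over the pair. Leave the smaller flat carton, the bottle and the tape dispenser where they are.

Things in the scene. Friction and masses are not known exactly. Their poses are not given: they have to be found in the camera images.
- bander: banding unit, fixed: grey base plate 20 mm high, x -155 to 135, y -160 to 160 mm from its origin, which lies at table height; its top is the bed. x points away from the robot's side, y left along the guard's travel. Pair goes on the right half, about y -80 mm. Tracks 6 mm high on the bed along y at x -138 and +118 mm. Beyond it, x 135-240, y -120 to 80 mm, the banding head with a roll, 81 mm high
- stop (a point): point at bed height in the middle of the near face of the steel end stop, at x 103, y -80 mm of the unit; the stop is 120 mm wide in y and rises 40 mm above the bed
- guard (a joint): travel of the guard (m): 0 fully shut over the right half of the bed, 0.160 fully open over the left half. A clear hood with aluminium edges, 262 (x) x 130 mm (y): front and rear walls with inner faces at x -136 and +116 mm of the unit, roof 82 to 87 mm above the table, open at left and right
- guard_handle (a point): centre of the black handle bar on top of the guard, 118 mm above the table: bar 108 mm long along the unit's x, 14 mm wide in y, 16 mm high, 23 mm clear above the roof between two end posts. At joint value q it lies at x 0, y -80 mm + q in the unit's frame
- set_carton: white carton already on the bed, far end against the stop: 100 mm long (x) x 60 mm wide (y) x 50 mm high; origin at the centre of its underside; loose, about 280 g
- loose_carton: the matching loose white carton on the table, to one side of the unit: 100 mm (x) x 60 mm (y) x 50 mm high, origin at the centre of its underside, 200 to 400 g
- flat_carton: a smaller, flatter white carton on the table at the other side of the unit, not part of the job: 75 (x) x 45 (y) x 28 mm high, origin at the centre of its underside
- bottle: drinks bottle standing on the table, not part of the job: 68 mm across, 190 mm high, origin at the centre of its underside
- tape_dispenser: black tape dispenser on the table, not part of the job: 150 (x) x 60 (y) x about 98 mm high, origin at the centre of its underside
There are look-alikes about, which are no part of the job. Leave any pink or yellow look-alike of the loose_carton alone.

How it is judged:
On the way, in this order (a step that is already met when the one before it is completed fails the run):
1. the guard is slid open, to within 20 mm of its end (value of joint guard above 0.14 m), for 0.2 s.
2. with the guard open, the loose carton stands on the bed, butted flush and in line with the waiting carton, which is against its stop (x of loose_carton in the frame of set_carton between -0.103 and -0.097 m and y of loose_carton in the frame of set_carton between -0.005 and 0.005 m and z of loose_carton in the frame of bander between 0.017 and 0.023 m and angle between the x axis of loose_carton and the x axis of set_carton, either way round below 0.05 rad and angle between each of loose_carton, set_carton's own z axis and vertical below 0.05 rad and x of set_carton in the frame of bander above 0.048 m and angle between the x axis of set_carton and the x axis of bander, either way round below 0.08 rad and value of joint guard above 0.12 m), for 0.2 s.
At the end, for the whole second after the job is handed in: loose carton level on the bed on the robot's side of the waiting one: end gap under 3 mm, long sides flush within 5 mm, in line within 0.05 rad; waiting carton level, within 5 mm of its stop, square within 0.08 rad; both at rest; guard within 8 mm of shut (x of loose_carton in the frame of set_carton between -0.103 and -0.097 m and y of loose_carton in the frame of set_carton between -0.005 and 0.005 m and z of loose_carton in the frame of bander between 0.017 and 0.023 m and angle between the x axis of loose_carton and the x axis of set_carton, either way round below 0.05 rad and angle between each of loose_carton, set_carton's own z axis and vertical below 0.05 rad and x of set_carton in the frame of bander above 0.048 m and angle between the x axis of set_carton and the x axis of bander, either way round below 0.08 rad and linear speed of each of loose_carton, set_carton below 0.01 m/s and value of joint guard below 0.008 m); the robot touches nothing.
It fails at once if flat carton moved more than 30 mm or tipped (distance of flat_carton from where it was at the start of the episode above 0.03 m or angle between flat_carton's own z axis and vertical above 0.3 rad).
It fails at once if bottle moved more than 30 mm or tipped (distance of bottle from where it was at the start of the episode above 0.03 m or angle between bottle's own z axis and vertical above 0.3 rad).
It fails at once if tape dispenser moved more than 30 mm or tipped (distance of tape_dispenser from where it was at the start of the episode above 0.03 m or angle between tape_dispenser's own z axis and vertical above 0.3 rad).
It also fails if it takes over 64 s, if anything falls off the work surface, if the arm or the gripper's body presses on something with over 40 N, if the wrist force passes 120 N, or if a joint passes its speed limit or range.

## Working session

There is one attempt and no reset: what is moved stays moved. The work goes in short steps, Python scripts to look and compute and a tool call to move; the robot and the scene stay as the last step left them, time stands still between calls to the robot, and variables do not carry over. Pictures are saved under pics/ and viewed, at most 10 in all, crops included, and the job is handed in when it is done.

Besides the shell and the picture viewer there is one more tool, called as name(argument=value, ...), one argument or row to a line, values as JSON. arm_command: Moves the arm, as the interface text tells. Its arguments: {"type":"object","properties":{"series":{"type":"array"},"hand":{"type":"number"},"squeeze":{"type":"number"}},"required":["series"]}

```bash
mkdir -p pics; python3 - <<'E'
from cell import *
import cv2,numpy as np
s=observe();print(s['tool_pos'],s['tool_rot'],s['time'],s['opening'],s.get('finger_overhang'))
ims=[]
for n in('top','side'):
    p=read_camera(n);ims.append(p['pixels'])
    cv2.imwrite(f'pics/{n}0.png',p['pixels'])
    for q in('bander','stop','guard_handle','set_carton','loose_carton','flat_carton','bottle','tape_dispenser'):
        try:print(n,q,[(np.round(d['point'],3).tolist(),round(d['confidence'],2)) for d in mark_of(p,q)])
        except Exception as e:print(q,e)
E
```

```text
[0.16985185 0.49645499 0.29152496] [-3.14005554e+00 -2.58236190e-04  2.81179041e+00] 0.0 0.09190349008550555 None
top bander [([0.574, -0.066, 0.002], 0.86)]
top stop [([0.668, -0.147, 0.02], 0.6)]
top guard_handle [([0.564, -0.107, 0.12], 0.97)]
top set_carton []
top loose_carton [([0.478, 0.269, -0.001], 0.87), ([0.325, 0.435, -0.001], 0.82), ([0.509, 0.4, 0.004], 0.66)]
top flat_carton [([0.438, -0.388, 0.001], 0.68)]
top bottle [([0.704, 0.335, 0.001], 0.95)]
top tape_dispenser [([0.703, -0.377, 0.003], 0.83), ([0.566, -0.109, 0.12], 0.57)]
side bander [([0.573, -0.059, -0.002], 0.58)]
side stop [([0.666, -0.15, 0.023], 0.56)]
side guard_handle [([0.567, -0.108, 0.117], 0.72), ([0.436, -0.387, 0.001], 0.68), ([0.667, -0.15, 0.022], 0.43)]
side set_carton [([0.62, -0.144, 0.019], 0.73)]
side loose_carton [([0.326, 0.44, 0.0], 0.81), ([0.472, 0.265, 0.001], 0.73), ([0.433, -0.389, -0.0], 0.21)]
side flat_carton [([0.436, -0.385, -0.001], 0.93)]
side bottle [([0.702, 0.331, -0.0], 0.77)]
side tape_dispenser [([0.619, -0.146, 0.018], 0.61)]
```

View pics/top0.png

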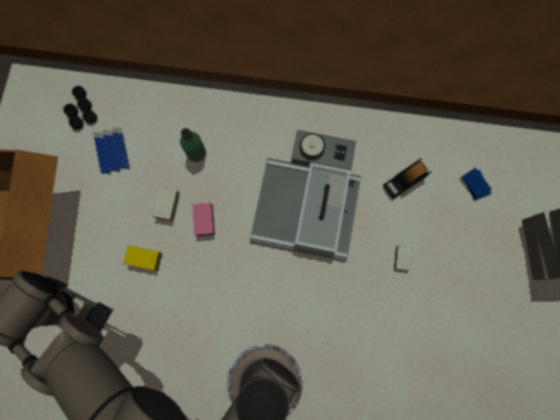

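View pics/side0.png

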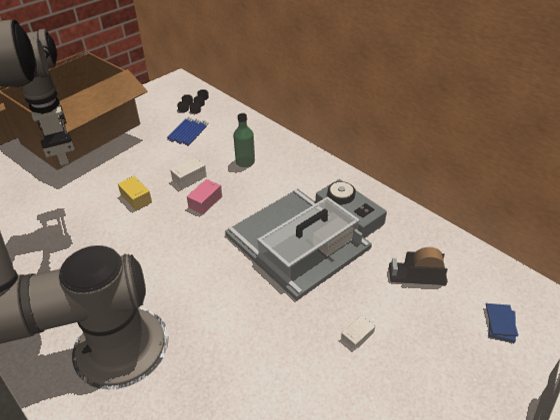

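Candidates for the loose carton are white at top (165,204), pink at (203,219), yellow at (142,258), and the small flat white one at (403,258). By the description I choose the white one at (165,204). I'll check it in a close crop together with the unit.

```bash
cat > h.py <<'E'
from cell import *
import cv2,numpy as np
from scipy.optimize import minimize,least_squares
def proj(p,P): return cv2.projectPoints(np.float64(P),p['rvec'],p['tvec'],p['K'],None)[0][:,0]
def ray(p,uv,z):
    R=cv2.Rodrigues(p['rvec'])[0];t=np.ravel(p['tvec']);c=-R.T@t
    d=R.T@np.linalg.inv(p['K'])@np.r_[uv,1.];return c+d*(z-c[2])/d[2]
def box(x,y,a,l,w,z0,z1):
    c,s=np.cos(a),np.sin(a)
    return np.array([[x+c*i*l/2-s*j*w/2,y+s*i*l/2+c*j*w/2,z] for i in(-1,1) for j in(-1,1) for z in(z0,z1)])
def fitbox(views,x0,l,w,z0,z1):
    # views: [(pic,mask)]
    S=8
    def cost(v):
        c=0
        for p,m in views:
            im=np.zeros(m.shape,np.float32)
            h=cv2.convexHull(np.float32(proj(p,box(*v,l,w,z0,z1))))
            ii=np.zeros((m.shape[0]*4,m.shape[1]*4),np.uint8)
            cv2.fillConvexPoly(ii,np.int32(np.round(((h+.5)*4-.5)*16)),255,shift=4)
            im=cv2.resize(ii,m.shape[::-1],interpolation=cv2.INTER_AREA)/255.
            c+=np.abs(im-m).sum()/m.sum()
        return c
    best=None
    for a in np.arange(0,np.pi,np.pi/8):
        r=minimize(cost,[x0[0],x0[1],a],method='Nelder-Mead',options=dict(initial_simplex=[[x0[0],x0[1],a],[x0[0]+.01,x0[1],a],[x0[0],x0[1]+.01,a],[x0[0],x0[1],a+.2]],xatol=1e-4,fatol=1e-4))
        if best is None or r.fun<best.fun:best=r
    return best.x,best.fun
E
cat > m1.py <<'E'
from h import *
T=read_camera('top');S=read_camera('side')
def near(p,q,pt):
    for d in trace(p,q):
        m=d['pixels'];v,u=np.nonzero(m);uv=proj(p,[[*pt,.025]])[0]
        if np.hypot(u.mean()-uv[0],v.mean()-uv[1])<15:return m
ms=[(p,near(p,'loose_carton',(.509,.4))) for p in(T,S)]
print([None if m is None else m.sum() for _,m in ms])
for vs in (ms,ms[:1],ms[1:]):
    vs=[v for v in vs if v[1] is not None]
    if vs:print(fitbox(vs,(.509,.4),.1,.06,0,.05))
np.savez('cal.npz',**{n+k:p[k] for n,p in(('T',T),('S',S)) for k in('K','rvec','tvec')})
a=cv2.resize(T['pixels'][120:270,150:370],None,fx=3.6,fy=3.6,interpolation=cv2.INTER_CUBIC)
cv2.imwrite('pics/c1.png',cv2.convertScaleAbs(a,alpha=1.6))
a=cv2.resize(S['pixels'][150:310,160:400],None,fx=3.3,fy=3.3,interpolation=cv2.INTER_CUBIC)
cv2.imwrite('pics/c2.png',a)
E
python3 m1.py
```

```text
[np.int64(715), np.int64(675)]
(array([0.50863032, 0.39827638, 3.12905158]), np.float64(0.2239911025793379))
(array([ 0.50708363,  0.39783077, -0.02744376]), np.float64(0.06045797339914988))
(array([ 0.51405252,  0.402884  , -0.09131888]), np.float64(0.12348002904865649))
```

View pics/c1.png

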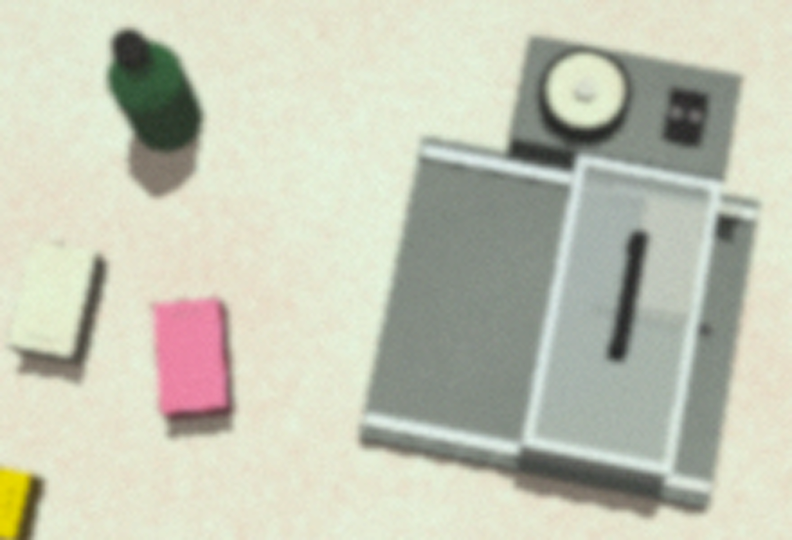

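View pics/c2.png

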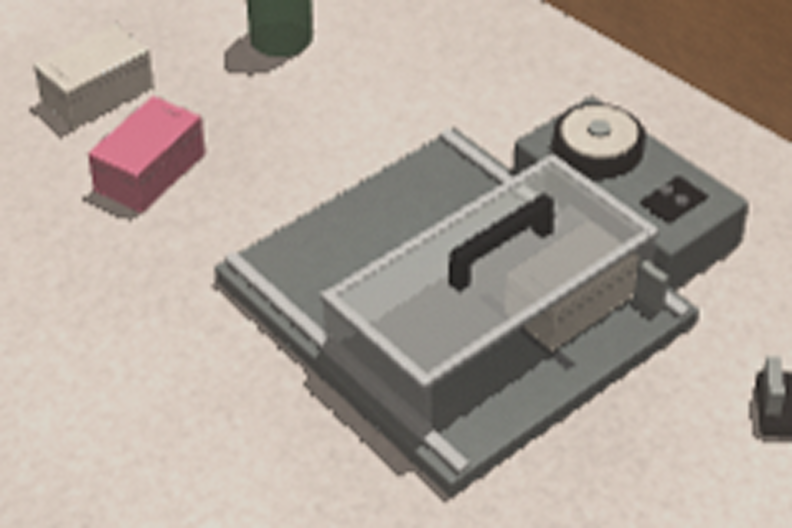

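The crops confirm it: a plain white carton at c1 (58,303), next to the pink one at (190,355). The guard is partly open. The waiting carton shows through it at c1 (675,255). Next I fit the poses from the corners.

```bash
cat > m2.py <<'E'
from h import *
c=np.load('cal.npz');T,S=[{k:c[n+k] for k in('K','rvec','tvec')} for n in 'TS']
tu=lambda a:(np.array(a)+.5)/3.6-.5+[150,120]
su=lambda a:(np.array(a)+.5)/3.3-.5+[160,150]
def fit(P,obs,x0):
    P=np.float64(P)
    def f(v):
        cc,s=np.cos(v[2]),np.sin(v[2]);W=P.copy();W[:,0]=v[0]+cc*P[:,0]-s*P[:,1];W[:,1]=v[1]+s*P[:,0]+cc*P[:,1]
        return np.concatenate([(proj(p,W[i])-o).ravel() for p,i,o in obs])
    r=least_squares(f,x0);return r.x,np.abs(r.fun).max(),r.fun.round(1)
B=[[.135,.16,.02],[-.155,.16,.02],[-.155,-.16,.02],[.135,-.16,.02]]
ot=(T,[0,1,2,3],tu([(422,138),(362,438),(705,505),(760,202)]))
os=(S,[0,1,2,3],su([(450,130),(217,264),(445,487),(697,308)]))
for o in([ot,os],[ot],[os]):print('bander',*fit(B,o,[.57,-.06,-.08]))
L=[[i*.05,j*.03,z] for i,j,z in((1,1,.05),(1,-1,.05),(-1,-1,.05),(-1,1,.05),(1,-1,0),(-1,-1,0))]
ot=(T,[0,1,2,3],tu([(40,243),(102,255),(76,358),(12,345)]))
os=(S,[3,0,1,2,5,4],su([(36,68),(119,28),(152,52),(70,97),(72,128),(152,87)]))
for o in([ot,os],[ot],[os]):print('loose',*fit(L,o,[.51,.4,-.05]))
E
python3 m2.py
```

```text
bander [ 0.56849559 -0.05886242 -0.06553649] 1.8713944402818186 [ 0.3 -0.7 -1.3 -0.2  1.   1.1  0.1 -0.1  0.6 -0.8 -1.9  0.7  0.9 -0.8
  0.3  0.3]
bander [ 0.56868787 -0.05864002 -0.06086444] 1.2229186761306323 [ 0.  -0.6 -1.2  0.   1.2  0.8 -0.1 -0.4]
bander [ 0.5682791 -0.059176  -0.0700677] 1.7998769069954506 [ 1.  -0.7 -1.8  0.5  0.5 -0.7  0.3  0.6]
loose [ 0.50797105  0.3933731  -0.05331153] 1.8473203398234546 [-0.5 -1.   0.3 -1.   0.2  0.2 -0.3  0.3 -0.6 -0.4 -0.6 -0.7 -0.3  0.2
 -0.9 -0.5  0.6  1.8  1.3  1.3]
loose [ 0.50679934  0.39291786 -0.06384289] 0.7359378766560383 [-0.2 -0.7  0.5 -0.5  0.1  0.6 -0.3  0.6]
loose [ 0.50918999  0.39450351 -0.04507868] 1.5433590987115338 [-0.5 -0.6 -0.6 -1.  -0.3 -0.2 -0.7 -0.8  0.8  1.5  1.3  0.9]
```

```bash
cat >> h.py <<'E'
from scipy.spatial.transform import Rotation as Ro
B0=np.array([.5685,-.059]);BY=-.0655
def unit(x,y): c,s=np.cos(BY),np.sin(BY);return B0+[c*x-s*y,s*x+c*y]
def tounit(p): c,s=np.cos(BY),np.sin(BY);d=np.array(p[:2])-B0;return np.array([c*d[0]+s*d[1],-s*d[0]+c*d[1]])
def go(x,y,z,yaw=None):
    s=observe();R=Ro.from_euler('xyz',s['tool_rot'])
    d=R.inv().apply(np.array([x,y,z])-s['tool_pos'])*1000
    r=np.zeros(3)
    if yaw is not None:
        r=np.degrees((R.inv()*Ro.from_euler('xyz',[np.pi,0,yaw])).as_rotvec())
    print('xyz',d.round(1),'rot',r.round(2))
E
python3 -c "
from h import *
print(unit(0,-.049),observe().get('finger_overhang'),[k for k in observe()])
import cell;print(getattr(cell,'finger_overhang',None))
go(*unit(0,-.049),.25,BY+np.pi);go(*unit(0,-.049),.165,BY+np.pi)"
```

```text
[ 0.56529279 -0.10789493] None ['time', 'qpos', 'qvel', 'joint_efforts', 'tool_pos', 'tool_rot', 'contact_force', 'torque', 'grip_force', 'opening']
0.0655
xyz [-569.8 -444.    42.2] rot [  0.     0.   -15.14]
xyz [-569.8 -444.   127.2] rot [  0.     0.   -15.14]
```

arm_command(
  series=[
    {"x":-570,"y":-444,"z":42,"rz":-15.1},
    {"x":-570,"y":-444,"z":42,"rz":-15.1},
    {"x":-570,"y":-444,"z":42,"rz":-15.1},
    {"x":-570,"y":-444,"z":42,"rz":-15.1},
    {"x":-570,"y":-444,"z":42,"rz":-15.1},
    {"x":-570,"y":-444,"z":42,"rz":-15.1},
    {"x":-570,"y":-444,"z":42,"rz":-15.1},
    {"x":-570,"y":-444,"z":42,"rz":-15.1},
    {"x":-570,"y":-444,"z":42,"rz":-15.1},
    {"x":-570,"y":-444,"z":42,"rz":-15.1},
    {"x":-570,"y":-444,"z":42,"rz":-15.1},
    {"x":-570,"y":-444,"z":42,"rz":-15.1},
    {"x":-570,"y":-444,"z":42,"rz":-15.1},
    {"x":-570,"y":-444,"z":42,"rz":-15.1},
    {"x":-570,"y":-444,"z":42,"rz":-15.1},
    {"x":-570,"y":-444,"z":42,"rz":-15.1},
    {"x":-570,"y":-444,"z":42,"rz":-15.1},
    {"x":-570,"y":-444,"z":42,"rz":-15.1},
  ],
  hand=60,
)

```text
invalid input
```

```bash
python3 -c "
from h import *
go(*unit(0,-.049),.166,BY+np.pi);print(observe()['time'],observe()['contact_force'])"
```

```text
xyz [-569.8 -444.   126.2] rot [  0.     0.   -15.14]
1.1 [ 0.19326312 -0.70615874  0.45390756]
```

arm_command(
  series=[
    {"x":-40,"y":-31,"z":3,"rx":0,"ry":0,"rz":-1},
  ],
)

```text
time: 1.2
tool_pos: [0.1961, 0.4576, 0.2893]
tool_rot: [3.139, -0.001, 2.834]
contact_force: [1.4, -0.7, 0.4]
opening: 0.0921
grip_force: 0.0
```

arm_command(
  series=[
    {"x":-530,"y":-413,"z":39,"rx":0,"ry":0,"rz":-14},
    {"x":-530,"y":-413,"z":39,"rx":0,"ry":0,"rz":-14},
    {"x":-530,"y":-413,"z":39,"rx":0,"ry":0,"rz":-14},
    {"x":-530,"y":-413,"z":39,"rx":0,"ry":0,"rz":-14},
    {"x":-530,"y":-413,"z":39,"rx":0,"ry":0,"rz":-14},
    {"x":-530,"y":-413,"z":39,"rx":0,"ry":0,"rz":-14},
    {"x":-530,"y":-413,"z":39,"rx":0,"ry":0,"rz":-14},
    {"x":-530,"y":-413,"z":39,"rx":0,"ry":0,"rz":-14},
    {"x":-530,"y":-413,"z":39,"rx":0,"ry":0,"rz":-14},
    {"x":-530,"y":-413,"z":39,"rx":0,"ry":0,"rz":-14},
    {"x":-530,"y":-413,"z":39,"rx":0,"ry":0,"rz":-14},
    {"x":-530,"y":-413,"z":39,"rx":0,"ry":0,"rz":-14},
    {"x":-530,"y":-413,"z":39,"rx":0,"ry":0,"rz":-14},
    {"x":-530,"y":-413,"z":39,"rx":0,"ry":0,"rz":-14},
    {"x":-530,"y":-413,"z":39,"rx":0,"ry":0,"rz":-14},
    {"x":-530,"y":-413,"z":39,"rx":0,"ry":0,"rz":-14},
  ],
  hand=60,
  squeeze=20,
)

```text
time: 2.8
tool_pos: [0.5746, -0.101, 0.2497]
tool_rot: [3.141, -0.001, 3.072]
contact_force: [0.1, 0.3, -0.6]
opening: 0.0599
grip_force: 0.0
```

```bash
python3 -c "
from h import *
go(*unit(0,-.049),.166,BY+np.pi);print(observe()['time'],observe()['contact_force'])"
```

```text
xyz [ 8.7 -7.5 83.7] rot [ 0.04 -0.07 -0.21]
2.8 [ 0.13882665  0.34404905 -0.57916054]
```

arm_command(
  series=[
    {"x":9,"y":-7,"z":40,"rx":0,"ry":0,"rz":0},
    {"x":9,"y":-7,"z":70,"rx":0,"ry":0,"rz":0},
    {"x":9,"y":-7,"z":84,"rx":0,"ry":0,"rz":0},
    {"x":9,"y":-7,"z":84,"rx":0,"ry":0,"rz":0},
  ],
  hand=60,
  squeeze=20,
)

```text
time: 3.2
tool_pos: [0.5638, -0.1054, 0.1645]
tool_rot: [3.14, -0.005, 3.075]
contact_force: [-0.2, 0.0, 0.9]
opening: 0.0599
grip_force: 0.0
```

arm_command(
  series=[
    {"x":0,"y":0,"z":0,"rx":0,"ry":0,"rz":0},
    {"x":0,"y":0,"z":0,"rx":0,"ry":0,"rz":0},
    {"x":0,"y":0,"z":0,"rx":0,"ry":0,"rz":0},
    {"x":0,"y":0,"z":0,"rx":0,"ry":0,"rz":0},
    {"x":0,"y":0,"z":0,"rx":0,"ry":0,"rz":0},
    {"x":0,"y":0,"z":0,"rx":0,"ry":0,"rz":0},
  ],
  hand=8,
  squeeze=20,
)

```text
time: 3.8
tool_pos: [0.5655, -0.1073, 0.1664]
tool_rot: [3.142, 0.0, 3.074]
contact_force: [-0.1, 0.5, 0.2]
opening: 0.0168
grip_force: 0.0
```

```bash
python3 -c "
from h import *
s=observe();print(s['tool_pos'],tounit(s['tool_pos']));go(*unit(0,.078),s['tool_pos'][2])"
```

```text
[ 0.56545755 -0.10727614  0.16644227] [ 0.0001239  -0.04837176]
xyz [  0.4 126.4   0. ] rot [0. 0. 0.]
```

arm_command(
  series=[
    {"x":0,"y":0,"z":0,"rx":0,"ry":0,"rz":0},
    {"x":0,"y":0,"z":0,"rx":0,"ry":0,"rz":0},
    {"x":0,"y":10,"z":0,"rx":0,"ry":0,"rz":0},
    {"x":0,"y":25,"z":0,"rx":0,"ry":0,"rz":0},
    {"x":0,"y":40,"z":0,"rx":0,"ry":0,"rz":0},
    {"x":0,"y":55,"z":0,"rx":0,"ry":0,"rz":0},
    {"x":0,"y":70,"z":0,"rx":0,"ry":0,"rz":0},
    {"x":0,"y":85,"z":0,"rx":0,"ry":0,"rz":0},
    {"x":0,"y":100,"z":0,"rx":0,"ry":0,"rz":0},
    {"x":0,"y":112,"z":0,"rx":0,"ry":0,"rz":0},
    {"x":0,"y":120,"z":0,"rx":0,"ry":0,"rz":0},
    {"x":0,"y":124,"z":0,"rx":0,"ry":0,"rz":0},
    {"x":0,"y":126,"z":0,"rx":0,"ry":0,"rz":0},
    {"x":0,"y":126,"z":0,"rx":0,"ry":0,"rz":0},
    {"x":0,"y":126,"z":0,"rx":0,"ry":0,"rz":0},
  ],
  hand=8,
  squeeze=25,
)

```text
time: 5.3
tool_pos: [0.5738, 0.02, 0.1664]
tool_rot: [3.141, -0.001, 3.074]
contact_force: [-3.9, 1.1, 5.3]
opening: 0.014
grip_force: 25.0
```

```bash
python3 -c "
from h import *
s=observe();print(s['contact_force'],tounit(s['tool_pos']))
for n in('top','side'):
  p=read_camera(n)
  for q in('guard_handle','set_carton','stop','bander'):print(n,q,[(tounit(d['point']).round(4),d['point'][2].round(3),round(d['confidence'],2)) for d in mark_of(p,q)])"
```

```text
[-3.88358129  1.07435596  5.31806266] [7.03221953e-05 7.91608194e-02]Traceback (most recent call last):
  File "<string>", line 6, in <module>
    for q in('guard_handle','set_carton','stop','bander'):print(n,q,[(tounit(d['point']).round(4),d['point'][2].round(3),round(d['confidence'],2)) for d in mark_of(p,q)])
                                                                                                  ^^^^^^^^^^^^^^^^^^^
AttributeError: 'float' object has no attribute 'round'
```

arm_command(
  series=[
    {"x":0,"y":2,"z":0,"rx":0,"ry":0,"rz":0},
    {"x":0,"y":4,"z":0,"rx":0,"ry":0,"rz":0},
    {"x":0,"y":4,"z":0,"rx":0,"ry":0,"rz":0},
  ],
  hand=8,
  squeeze=25,
)

```text
time: 5.7
tool_pos: [0.5738, 0.0204, 0.1664]
tool_rot: [-3.137, -0.001, 3.074]
contact_force: [-4.3, -16.0, 6.5]
opening: 0.0138
grip_force: 25.0
```

arm_command(
  series=[
    {"x":0,"y":0,"z":0,"rx":0,"ry":0,"rz":0},
    {"x":0,"y":0,"z":0,"rx":0,"ry":0,"rz":0},
    {"x":0,"y":0,"z":0,"rx":0,"ry":0,"rz":0},
    {"x":0,"y":0,"z":-40,"rx":0,"ry":0,"rz":0},
    {"x":0,"y":0,"z":-80,"rx":0,"ry":0,"rz":0},
    {"x":0,"y":0,"z":-110,"rx":0,"ry":0,"rz":0},
    {"x":0,"y":50,"z":-110,"rx":0,"ry":0,"rz":0},
    {"x":0,"y":100,"z":-110,"rx":0,"ry":0,"rz":0},
    {"x":0,"y":150,"z":-110,"rx":0,"ry":0,"rz":0},
    {"x":0,"y":200,"z":-110,"rx":0,"ry":0,"rz":0},
    {"x":0,"y":200,"z":-110,"rx":0,"ry":0,"rz":0},
  ],
  hand=60,
  squeeze=25,
)

```text
time: 6.8
tool_pos: [0.5868, 0.2288, 0.2756]
tool_rot: [3.139, -0.0, 3.081]
contact_force: [0.1, -0.6, -0.3]
opening: 0.0603
grip_force: 0.0
```

```bash
cat > m3.py <<'E'
from h import *
import sys
s=observe();print(s['time'],s['tool_pos'])
for n in('top','side'):
  p=read_camera(n)
  cv2.imwrite(f'pics/{n}{sys.argv[1]}.png',p['pixels'])
  x,y,w,h=(240,110,140,160) if n=='top' else (210,170,190,140)
  cv2.imwrite(f'pics/z{n}{sys.argv[1]}.png',cv2.convertScaleAbs(cv2.resize(p['pixels'][y:y+h,x:x+w],None,fx=3.7 if n=='top' else 4,fy=3.7 if n=='top' else 4,interpolation=cv2.INTER_CUBIC),alpha=1.5 if n=='top' else 1))
  for q in('guard_handle','set_carton','loose_carton','stop','bander'):
    for d in mark_of(p,q):print(n,q,tounit(d['point']).round(4),np.round(d['point'],4),round(d['confidence'],2))
E
python3 m3.py 2
```

```text
6.8 [0.5868079  0.22882368 0.2755651 ]
top guard_handle [0.0005 0.0784] [0.5741 0.0192 0.1191] 0.84
top guard_handle [ 0.0034 -0.002 ] [ 0.5718 -0.0612  0.0009] 0.28
top set_carton [ 0.0526 -0.08  ] [ 0.6157 -0.1423  0.0207] 0.8
top loose_carton [-0.274   0.4763] [0.3263 0.4342 0.0013] 0.56
top loose_carton [-0.0881  0.4538] [0.5103 0.3996 0.003 ] 0.54
top stop [ 0.1054 -0.0805] [ 0.6684 -0.1462  0.0184] 0.83
top bander [ 0.0023 -0.0043] [ 0.5705 -0.0634  0.0014] 0.71
side set_carton [ 0.0544 -0.0862] [ 0.6171 -0.1486  0.0168] 0.65
side loose_carton [-0.1129  0.3182] [ 0.4767  0.2659 -0.0024] 0.91
side loose_carton [-0.0881  0.4585] [0.5106 0.4043 0.0012] 0.64
side stop [ 0.1066 -0.0865] [ 0.6692 -0.1523  0.0218] 0.75
side bander [ 0.0039 -0.001 ] [ 0.5723 -0.0603 -0.0021] 0.76
```

View pics/ztop2.png

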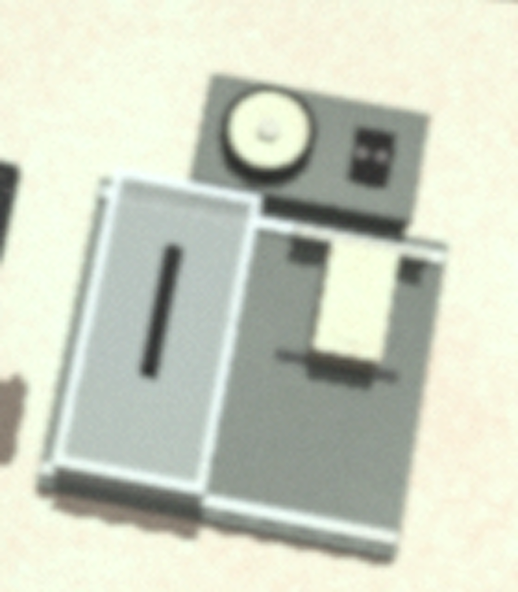

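View pics/zside2.png

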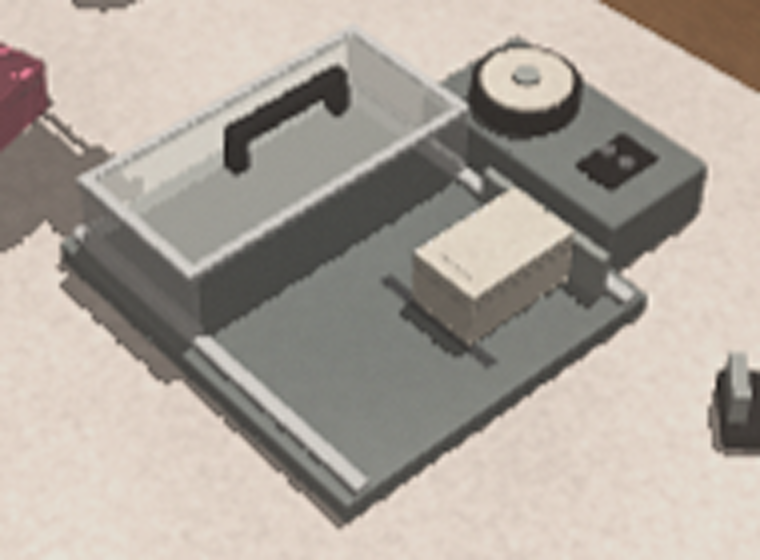

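```bash
cat > m4.py <<'E'
exec(open('m2.py').read().split("B=[[")[0])
tu=lambda a:(np.array(a)+.5)/3.7-.5+[240,110]
su=lambda a:(np.array(a)+.5)/4-.5+[210,170]
L=[[i*.05,j*.03,z] for i,j,z in((1,1,.07),(1,-1,.07),(-1,-1,.07),(-1,1,.07),(1,-1,.02),(-1,-1,.02),(-1,1,.02))]
ot=(T,[0,1,2,3],tu([(330,240),(398,247),(382,360),(313,352)]))
os=(S,[3,2,1,0,5,4,6],su([(413,258),(475,295),(575,238),(512,188),(472,343),(572,287),(413,303)]))
for o in([ot,os],[ot],[os]):
    r=fit(L,o,[.616,-.145,-.06]);print(tounit(r[0]),r[0],r[2])
go(.508,.396,.25,-.055+np.pi);go(.508,.396,.083,-.055+np.pi)
go(*unit(.045,-.081),.25,BY+np.pi)
E
python3 m4.py
```

```text
[ 0.05361969 -0.08421768] [ 0.6164924  -0.14654667 -0.04722333] [ 0.9 -0.2  0.9  1.2  0.6  0.5  0.6 -0.7  0.1 -1.3 -0.1  1.2 -0.1 -1.9
  0.2 -0.3 -0.3  1.4 -0.8 -1.9 -0.5 -0.3]
[ 0.05377792 -0.08175717] [ 0.61681133 -0.14410179 -0.02009133] [-0.3 -0.2 -0.2  0.7  0.3  0.1  0.2 -0.6]
[ 0.0530588  -0.08594815] [ 0.61581944 -0.14823672 -0.06718509] [ 0.2 -1.1 -0.2  1.6  0.3 -1.2  0.9  0.1 -0.4  1.8 -0.4 -1.2 -0.3 -0.2]
xyz [ 91.8 168.6  26.5] rot [ 0.01  0.02 -0.8 ]
xyz [ 91.9 168.6 193.5] rot [ 0.01  0.02 -0.8 ]
xyz [ -45.1 -361.9   26.4] rot [ 0.01  0.02 -0.2 ]
```

The waiting carton sits at about y -82 mm in the unit's frame, uncertain to a few mm. I'll square and centre it with a light pinch, then place the loose one at that same tool y and yaw.

arm_command(
  series=[
    {"x":-45,"y":-362,"z":0,"rx":0,"ry":0,"rz":-0.2},
    {"x":-45,"y":-362,"z":0,"rx":0,"ry":0,"rz":-0.2},
    {"x":-45,"y":-362,"z":0,"rx":0,"ry":0,"rz":-0.2},
    {"x":-45,"y":-362,"z":0,"rx":0,"ry":0,"rz":-0.2},
    {"x":-45,"y":-362,"z":0,"rx":0,"ry":0,"rz":-0.2},
    {"x":-45,"y":-362,"z":0,"rx":0,"ry":0,"rz":-0.2},
    {"x":-45,"y":-362,"z":0,"rx":0,"ry":0,"rz":-0.2},
    {"x":-45,"y":-362,"z":0,"rx":0,"ry":0,"rz":-0.2},
    {"x":-45,"y":-362,"z":26,"rx":0,"ry":0,"rz":-0.2},
    {"x":-45,"y":-362,"z":26,"rx":0,"ry":0,"rz":-0.2},
    {"x":-45,"y":-362,"z":26,"rx":0,"ry":0,"rz":-0.2},
  ],
  hand=91.8,
  squeeze=5,
)

```text
time: 8.5
tool_pos: [0.608, -0.1415, 0.2502]
tool_rot: [3.141, -0.001, 3.078]
contact_force: [0.2, 0.1, 0.5]
opening: 0.0917
grip_force: 0.0
```

```bash
python3 -c "
from h import *
s=observe();print(s['tool_pos'],tounit(s['tool_pos']));go(*unit(.045,-.082),.1,BY+np.pi)"
```

```text
[ 0.60798144 -0.14151678  0.2501927 ] [ 0.04479777 -0.07975565]
xyz [ -0.4  -2.4 150.2] rot [ 0.04 -0.07  0.09]
```

arm_command(
  series=[
    {"x":0,"y":-2,"z":50,"rx":0,"ry":0,"rz":0},
    {"x":0,"y":-2,"z":90,"rx":0,"ry":0,"rz":0},
    {"x":0,"y":-2,"z":120,"rx":0,"ry":0,"rz":0},
    {"x":0,"y":-2,"z":140,"rx":0,"ry":0,"rz":0},
    {"x":0,"y":-2,"z":150,"rx":0,"ry":0,"rz":0},
    {"x":0,"y":-2,"z":150,"rx":0,"ry":0,"rz":0},
  ],
  hand=91.8,
  squeeze=5,
)

```text
time: 9.1
tool_pos: [0.6081, -0.1435, 0.1]
tool_rot: [3.141, -0.001, 3.078]
contact_force: [-0.2, -0.7, 0.4]
opening: 0.0919
grip_force: 0.0
```

arm_command(
  series=[
    {"x":0,"y":0,"z":0,"rx":0,"ry":0,"rz":0},
    {"x":0,"y":0,"z":0,"rx":0,"ry":0,"rz":0},
    {"x":0,"y":0,"z":0,"rx":0,"ry":0,"rz":0},
    {"x":0,"y":0,"z":0,"rx":0,"ry":0,"rz":0},
    {"x":0,"y":0,"z":0,"rx":0,"ry":0,"rz":0},
    {"x":0,"y":0,"z":0,"rx":0,"ry":0,"rz":0},
    {"x":0,"y":0,"z":0,"rx":0,"ry":0,"rz":0},
    {"x":0,"y":0,"z":0,"rx":0,"ry":0,"rz":0},
  ],
  hand=50,
  squeeze=5,
)

```text
time: 9.9
tool_pos: [0.6082, -0.1444, 0.1009]
tool_rot: [-3.141, 0.001, 3.077]
contact_force: [-1.0, -0.5, 4.5]
opening: 0.06
grip_force: 5.0
```

```bash
python3 -c "
from h import *
s=observe();print(s['tool_pos'],s['tool_rot'],tounit(s['tool_pos']),s['contact_force'],s['opening'],s['grip_force'])"
```

```text
[ 0.60823155 -0.14441659  0.10088764] [-3.14122787e+00  9.03203054e-04  3.07707086e+00] [ 0.04523714 -0.08263287] [-0.95660176 -0.51868561  4.54000237] 0.06003004276602788 4.999361112713814
```

arm_command(
  series=[
    {"x":-1,"y":0,"z":0,"rx":0,"ry":0,"rz":0},
    {"x":-2,"y":0,"z":0,"rx":0,"ry":0,"rz":0},
    {"x":-3,"y":0,"z":0,"rx":0,"ry":0,"rz":0},
    {"x":-4,"y":0,"z":0,"rx":0,"ry":0,"rz":0},
    {"x":-4,"y":0,"z":0,"rx":0,"ry":0,"rz":0},
  ],
  hand=50,
  squeeze=5,
)

```text
time: 10.4
tool_pos: [0.6106, -0.1445, 0.0999]
tool_rot: [3.141, -0.004, 3.077]
contact_force: [-5.6, -1.3, 5.1]
opening: 0.0599
grip_force: 5.0
```

arm_command(
  series=[
    {"x":0,"y":0,"z":0,"rx":0,"ry":0,"rz":0},
    {"x":0,"y":0,"z":0,"rx":0,"ry":0,"rz":0},
    {"x":0,"y":0,"z":0,"rx":0,"ry":0,"rz":0},
    {"x":0,"y":0,"z":-30,"rx":0,"ry":0,"rz":0},
    {"x":0,"y":0,"z":-80,"rx":0,"ry":0,"rz":0},
    {"x":0,"y":0,"z":-130,"rx":0,"ry":0,"rz":0},
    {"x":0,"y":0,"z":-170,"rx":0,"ry":0,"rz":0},
    {"x":0,"y":0,"z":-170,"rx":0,"ry":0,"rz":0},
  ],
  hand=91.8,
  squeeze=5,
)

```text
time: 11.2
tool_pos: [0.6142, -0.145, 0.2774]
tool_rot: [-3.138, 0.012, 3.077]
contact_force: [1.5, -0.0, -1.2]
opening: 0.0919
grip_force: 0.0
```

```bash
python3 -c "
from h import *
s=observe();print(s['time'],s['tool_pos']);go(.508,.396,.27,-.055+np.pi)"
```

```text
11.2 [ 0.61417338 -0.14504383  0.27743091]
xyz [140.8 533.1   3.8] rot [-0.2   0.71 -0.53]
```

arm_command(
  series=[
    {"x":140,"y":533,"z":0,"rx":0,"ry":0,"rz":-0.5},
    {"x":140,"y":533,"z":0,"rx":0,"ry":0,"rz":-0.5},
    {"x":140,"y":533,"z":0,"rx":0,"ry":0,"rz":-0.5},
    {"x":140,"y":533,"z":0,"rx":0,"ry":0,"rz":-0.5},
    {"x":140,"y":533,"z":0,"rx":0,"ry":0,"rz":-0.5},
    {"x":140,"y":533,"z":0,"rx":0,"ry":0,"rz":-0.5},
    {"x":140,"y":533,"z":0,"rx":0,"ry":0,"rz":-0.5},
    {"x":140,"y":533,"z":0,"rx":0,"ry":0,"rz":-0.5},
    {"x":140,"y":533,"z":0,"rx":0,"ry":0,"rz":-0.5},
    {"x":140,"y":533,"z":0,"rx":0,"ry":0,"rz":-0.5},
    {"x":140,"y":533,"z":0,"rx":0,"ry":0,"rz":-0.5},
    {"x":140,"y":533,"z":0,"rx":0,"ry":0,"rz":-0.5},
    {"x":140,"y":533,"z":0,"rx":0,"ry":0,"rz":-0.5},
    {"x":140,"y":533,"z":0,"rx":0,"ry":0,"rz":-0.5},
    {"x":140,"y":533,"z":0,"rx":0,"ry":0,"rz":-0.5},
  ],
  hand=91.8,
  squeeze=15,
)

```text
time: 12.7
tool_pos: [0.5072, 0.3951, 0.2702]
tool_rot: [-3.141, -0.0, 3.084]
contact_force: [0.2, 0.3, 1.4]
opening: 0.0917
grip_force: 0.0
```

```bash
python3 -c "
from h import *
s=observe();print(s['time'],s['tool_pos']);go(.508,.396,.082,-.055+np.pi)"
```

```text
12.7 [0.50722384 0.39509993 0.27015459]
xyz [ -0.8   1.  188.2] rot [-0.02 -0.01 -0.15]
```

arm_command(
  series=[
    {"x":-1,"y":1,"z":50,"rx":0,"ry":0,"rz":0},
    {"x":-1,"y":1,"z":100,"rx":0,"ry":0,"rz":0},
    {"x":-1,"y":1,"z":140,"rx":0,"ry":0,"rz":0},
    {"x":-1,"y":1,"z":170,"rx":0,"ry":0,"rz":0},
    {"x":-1,"y":1,"z":188,"rx":0,"ry":0,"rz":0},
    {"x":-1,"y":1,"z":188,"rx":0,"ry":0,"rz":0},
  ],
  hand=91.8,
  squeeze=15,
)

```text
time: 13.3
tool_pos: [0.507, 0.3953, 0.0794]
tool_rot: [-3.138, -0.005, 3.084]
contact_force: [-0.7, 0.4, -0.2]
opening: 0.0912
grip_force: 0.0
```

arm_command(
  series=[
    {"x":0,"y":0,"z":0,"rx":0,"ry":0,"rz":0},
    {"x":0,"y":0,"z":0,"rx":0,"ry":0,"rz":0},
    {"x":0,"y":0,"z":0,"rx":0,"ry":0,"rz":0},
    {"x":0,"y":0,"z":0,"rx":0,"ry":0,"rz":0},
    {"x":0,"y":0,"z":0,"rx":0,"ry":0,"rz":0},
    {"x":0,"y":0,"z":0,"rx":0,"ry":0,"rz":0},
    {"x":0,"y":0,"z":0,"rx":0,"ry":0,"rz":0},
    {"x":0,"y":0,"z":0,"rx":0,"ry":0,"rz":0},
  ],
  hand=50,
  squeeze=15,
)

```text
time: 14.1
tool_pos: [0.5081, 0.3977, 0.0833]
tool_rot: [3.141, 0.001, 3.086]
contact_force: [-1.6, 0.3, 6.0]
opening: 0.06
grip_force: 15.0
```

arm_command(
  series=[
    {"x":0,"y":0,"z":-30,"rx":0,"ry":0,"rz":0},
    {"x":0,"y":0,"z":-70,"rx":0,"ry":0,"rz":0},
    {"x":0,"y":0,"z":-110,"rx":0,"ry":0,"rz":0},
    {"x":0,"y":0,"z":-150,"rx":0,"ry":0,"rz":0},
    {"x":0,"y":0,"z":-180,"rx":0,"ry":0,"rz":0},
    {"x":0,"y":0,"z":-180,"rx":0,"ry":0,"rz":0},
    {"x":0,"y":0,"z":-180,"rx":0,"ry":0,"rz":0},
  ],
  hand=50,
  squeeze=15,
)

```text
time: 14.8
tool_pos: [0.5073, 0.3972, 0.2612]
tool_rot: [-3.141, -0.001, 3.086]
contact_force: [-0.6, -0.8, -3.7]
opening: 0.0601
grip_force: 15.0
```

```bash
python3 -c "
from h import *
s=observe();print(s['time'],s['tool_pos'],s['contact_force'])
v=fitx=None
for n in('top','side'):
  p=read_camera(n);cv2.imwrite(f'pics/{n}3.png',p['pixels'])
  print(n,[(np.round(d['point'],4)-s['tool_pos'],d['confidence']) for d in mark_of(p,'loose_carton')])
go(*unit(-.06,-.0822),.265,3.077)
a=cv2.imread('pics/side3.png');cv2.imwrite('pics/c3.png',cv2.resize(a[60:260,60:330],None,fx=2.9,fy=2.9))"
```

```text
14.8 [0.50728006 0.39717229 0.26115043] [-0.63886547 -0.77410009 -3.71400476]
top [(array([-0.03298006, -0.12737229, -0.26175043]), 0.97)]
side [(array([-0.18668006,  0.04782771, -0.26325043]), 0.74), (array([ 0.00211994,  0.00182771, -0.08645043]), 0.61), (array([-0.03398006, -0.13207229, -0.26185043]), 0.6), (array([ 0.06451994, -0.45817229, -0.26095043]), 0.17)]
xyz [ -26.  -533.5   -4.1] rot [-0.14 -0.21  0.5 ]
```

View pics/c3.png

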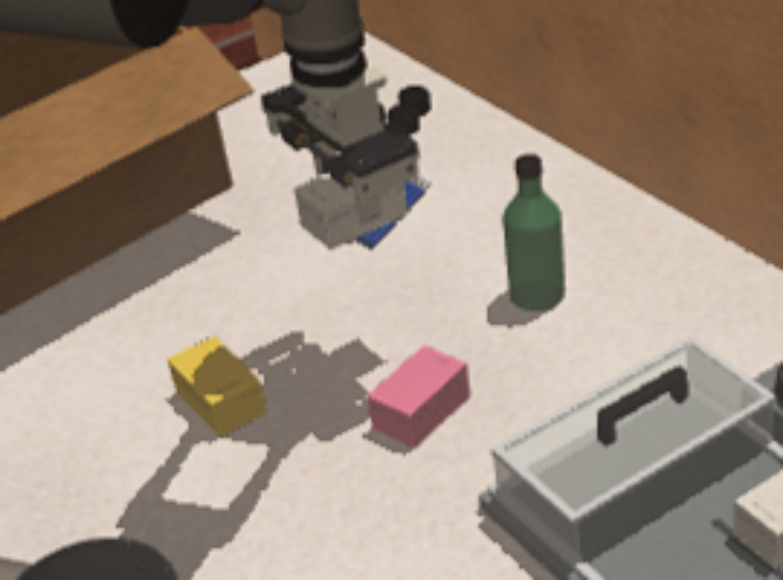

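The crop shows the white carton held level at c3 (335,212), with pink and yellow untouched. Now I carry it over the bed.

arm_command(
  series=[
    {"x":-2,"y":-40,"z":-4,"rx":0,"ry":0,"rz":0.5},
    {"x":-4,"y":-80,"z":-4,"rx":0,"ry":0,"rz":0.5},
    {"x":-6,"y":-120,"z":-4,"rx":0,"ry":0,"rz":0.5},
    {"x":-8,"y":-160,"z":-4,"rx":0,"ry":0,"rz":0.5},
    {"x":-10,"y":-200,"z":-4,"rx":0,"ry":0,"rz":0.5},
    {"x":-12,"y":-240,"z":-4,"rx":0,"ry":0,"rz":0.5},
    {"x":-14,"y":-280,"z":-4,"rx":0,"ry":0,"rz":0.5},
    {"x":-16,"y":-320,"z":-4,"rx":0,"ry":0,"rz":0.5},
    {"x":-18,"y":-360,"z":-4,"rx":0,"ry":0,"rz":0.5},
    {"x":-20,"y":-400,"z":-4,"rx":0,"ry":0,"rz":0.5},
    {"x":-22,"y":-440,"z":-4,"rx":0,"ry":0,"rz":0.5},
    {"x":-24,"y":-480,"z":-4,"rx":0,"ry":0,"rz":0.5},
    {"x":-26,"y":-510,"z":-4,"rx":0,"ry":0,"rz":0.5},
    {"x":-26,"y":-528,"z":-4,"rx":0,"ry":0,"rz":0.5},
    {"x":-26,"y":-533,"z":-4,"rx":0,"ry":0,"rz":0.5},
    {"x":-26,"y":-533,"z":-4,"rx":0,"ry":0,"rz":0.5},
    {"x":-26,"y":-533,"z":-4,"rx":0,"ry":0,"rz":0.5},
  ],
  hand=50,
  squeeze=15,
)

```text
time: 16.7
tool_pos: [0.5038, -0.1352, 0.2658]
tool_rot: [3.141, -0.001, 3.078]
contact_force: [0.1, -1.2, -3.4]
opening: 0.06
grip_force: 15.0
```

```bash
python3 -c "
from h import *
s=observe();print(s['time'],s['tool_pos'],tounit(s['tool_pos']),s['contact_force'])
for n in('top','side'):
  p=read_camera(n)
  print(n,[(tounit(d['point']).round(4),round(d['point'][2],3),d['confidence']) for d in mark_of(p,'loose_carton')])
go(*unit(-.06,-.0824),.104,3.077)"
```

```text
16.7 [ 0.50383107 -0.1352399   0.26580407] [-0.05954012 -0.0803092 ] [ 0.13532682 -1.18602192 -3.44857322]
top [(array([-0.2733,  0.4795]), 0.002, 0.77), (array([-0.1115,  0.3189]), -0.0, 0.61), (array([-0.0572, -0.0782]), 0.188, 0.51)]
side [(array([-0.1156,  0.3168]), 0.004, 0.75), (array([-0.2797,  0.4832]), 0.002, 0.65), (array([-0.0573, -0.0769]), 0.182, 0.63)]
xyz [  0.7  -2.1 162.2] rot [ 0.01 -0.    0.09]
```

arm_command(
  series=[
    {"x":4,"y":-2,"z":40,"rx":0,"ry":0,"rz":0},
    {"x":4,"y":-2,"z":80,"rx":0,"ry":0,"rz":0},
    {"x":4,"y":-2,"z":115,"rx":0,"ry":0,"rz":0},
    {"x":4,"y":-2,"z":140,"rx":0,"ry":0,"rz":0},
    {"x":4,"y":-2,"z":152,"rx":0,"ry":0,"rz":0},
    {"x":4,"y":-2,"z":157,"rx":0,"ry":0,"rz":0},
    {"x":4,"y":-2,"z":160,"rx":0,"ry":0,"rz":0},
    {"x":4,"y":-2,"z":161,"rx":0,"ry":0,"rz":0},
    {"x":4,"y":-2,"z":161,"rx":0,"ry":0,"rz":0},
  ],
  hand=50,
  squeeze=15,
)

```text
time: 17.8
tool_pos: [0.5004, -0.1382, 0.1062]
tool_rot: [-3.141, 0.002, 3.077]
contact_force: [-0.6, 0.7, -2.7]
opening: 0.06
grip_force: 15.0
```

```bash
python3 -c "
from h import *
s=observe();print(s['time'],s['tool_pos'],tounit(s['tool_pos']),s['contact_force'],s['tool_rot'])
go(*unit(-.06,-.0824),.103,3.077)"
```

```text
17.8 [ 0.50039104 -0.13815657  0.10618138] [-0.06278186 -0.08344478] [-0.59308712  0.74987961 -2.67993152] [-3.14100714e+00  1.87218896e-03  3.07711441e+00]
xyz [-2.8  1.   3.2] rot [-0.03  0.11  0.01]
```

arm_command(
  series=[
    {"x":0,"y":1,"z":2,"rx":0,"ry":0,"rz":0},
    {"x":0,"y":1,"z":3,"rx":0,"ry":0,"rz":0},
    {"x":-3,"y":1,"z":3,"rx":0,"ry":0,"rz":0},
    {"x":-6,"y":1,"z":3,"rx":0,"ry":0,"rz":0},
    {"x":-8,"y":1,"z":3,"rx":0,"ry":0,"rz":0},
    {"x":-10,"y":1,"z":3,"rx":0,"ry":0,"rz":0},
    {"x":-10,"y":1,"z":3,"rx":0,"ry":0,"rz":0},
  ],
  hand=50,
  squeeze=15,
)

```text
time: 18.5
tool_pos: [0.5096, -0.1376, 0.1032]
tool_rot: [-3.142, -0.0, 3.077]
contact_force: [-3.9, -0.3, 4.6]
opening: 0.0602
grip_force: 15.0
```

arm_command(
  series=[
    {"x":-1,"y":0,"z":0,"rx":0,"ry":0,"rz":0},
    {"x":-2,"y":0,"z":0,"rx":0,"ry":0,"rz":0},
    {"x":-2,"y":0,"z":0,"rx":0,"ry":0,"rz":0},
  ],
  hand=50,
  squeeze=15,
)

```text
time: 18.8
tool_pos: [0.5114, -0.1377, 0.1032]
tool_rot: [-3.141, -0.001, 3.077]
contact_force: [-4.8, 0.5, 5.9]
opening: 0.0598
grip_force: 15.0
```

```bash
python3 -c "
from h import *
s=observe();print(s['time'],s['tool_pos'],tounit(s['tool_pos']),s['contact_force'],s['tool_rot'])"
```

```text
18.8 [ 0.51138277 -0.13772711  0.10321741] [-0.05184181 -0.0822968 ] [-4.822855    0.47500648  5.85021092] [-3.14149275e+00 -6.72180526e-04  3.07734040e+00]
```

arm_command(
  series=[
    {"x":-1,"y":0,"z":0,"rx":0,"ry":0,"rz":0},
    {"x":-2,"y":0,"z":0,"rx":0,"ry":0,"rz":0},
    {"x":-2,"y":0,"z":0,"rx":0,"ry":0,"rz":0},
  ],
  hand=50,
  squeeze=15,
)

```text
time: 19.1
tool_pos: [0.5134, -0.1379, 0.1032]
tool_rot: [-3.142, -0.001, 3.077]
contact_force: [-4.3, 0.9, 6.0]
opening: 0.0602
grip_force: 15.0
```

arm_command(
  series=[
    {"x":-1,"y":0,"z":0,"rx":0,"ry":0,"rz":0},
    {"x":-2,"y":0,"z":0,"rx":0,"ry":0,"rz":0},
    {"x":-2,"y":0,"z":0,"rx":0,"ry":0,"rz":0},
  ],
  hand=50,
  squeeze=15,
)

```text
time: 19.4
tool_pos: [0.5154, -0.138, 0.1032]
tool_rot: [-3.142, -0.001, 3.077]
contact_force: [-5.1, 0.8, 5.9]
opening: 0.0599
grip_force: 15.0
```

```bash
python3 m3.py 4 | grep -v bander; python3 -c "
from h import *
s=observe();print(s['time'],tounit(s['tool_pos']),s['contact_force'])"
```

```text
19.4 [ 0.51539943 -0.13798946  0.10319951]
top guard_handle [-0.002   0.0786] [0.5717 0.0196 0.1198] 0.81
top guard_handle [ 0.0515 -0.0814] [ 0.6146 -0.1436  0.0202] 0.72
top set_carton [ 0.0548 -0.0806] [ 0.6179 -0.143   0.0214] 0.39
top loose_carton [-0.1145  0.3183] [ 0.4751  0.2661 -0.0008] 0.82
top loose_carton [0.1098 0.4002] [7.043e-01 3.332e-01 2.000e-04] 0.75
top loose_carton [-0.2733  0.4813] [ 0.3273  0.4392 -0.0011] 0.73
top stop [ 0.1033 -0.0821] [ 0.6662 -0.1477  0.0201] 0.56
side guard_handle [-0.0014  0.0793] [0.5723 0.0202 0.1182] 0.76
side set_carton [ 0.0568 -0.0816] [ 0.6198 -0.1441  0.0202] 0.79
side loose_carton [-0.2791  0.4813] [0.3215 0.4395 0.0018] 0.93
side loose_carton [-0.0483 -0.0762] [ 0.5153 -0.1319  0.0178] 0.84
side loose_carton [-0.1152  0.3167] [0.4743 0.2646 0.0008] 0.7
side stop [ 0.1049 -0.0798] [ 0.668  -0.1455  0.0221] 0.78
side stop [-0.044  -0.0772] [ 0.5195 -0.1332  0.0205] 0.36
20.0 [-0.0478017  -0.08230999] [-4.87555324 -0.02585845  6.2260573 ]
```

arm_command(
  series=[
    {"x":-1,"y":0,"z":0,"rx":0,"ry":0,"rz":0},
    {"x":-2,"y":0,"z":0,"rx":0,"ry":0,"rz":0},
    {"x":-2,"y":0,"z":0,"rx":0,"ry":0,"rz":0},
  ],
  hand=50,
  squeeze=15,
)

```text
time: 20.3
tool_pos: [0.5167, -0.1381, 0.1032]
tool_rot: [3.141, -0.002, 3.077]
contact_force: [-8.3, -0.6, 8.8]
opening: 0.0599
grip_force: 15.0
```

arm_command(
  series=[
    {"x":-1,"y":0,"z":0,"rx":0,"ry":0,"rz":0},
    {"x":-2,"y":0,"z":0,"rx":0,"ry":0,"rz":0},
    {"x":-2,"y":0,"z":0,"rx":0,"ry":0,"rz":0},
  ],
  hand=50,
  squeeze=15,
)

```text
time: 20.6
tool_pos: [0.5173, -0.138, 0.1031]
tool_rot: [3.141, -0.006, 3.078]
contact_force: [-12.9, -0.3, 12.3]
opening: 0.0597
grip_force: 15.0
```

arm_command(
  series=[
    {"x":0,"y":0,"z":0,"rx":0,"ry":0,"rz":0},
    {"x":0,"y":0,"z":0,"rx":0,"ry":0,"rz":0},
    {"x":0,"y":0,"z":0,"rx":0,"ry":0,"rz":0},
    {"x":0,"y":0,"z":0,"rx":0,"ry":0,"rz":0},
    {"x":0,"y":0,"z":-30,"rx":0,"ry":0,"rz":0},
    {"x":0,"y":0,"z":-75,"rx":0,"ry":0,"rz":0},
    {"x":0,"y":0,"z":-120,"rx":0,"ry":0,"rz":0},
    {"x":0,"y":0,"z":-150,"rx":0,"ry":0,"rz":0},
    {"x":0,"y":50,"z":-150,"rx":0,"ry":0,"rz":0},
    {"x":0,"y":100,"z":-150,"rx":0,"ry":0,"rz":0},
    {"x":0,"y":150,"z":-150,"rx":0,"ry":0,"rz":0},
    {"x":0,"y":200,"z":-150,"rx":0,"ry":0,"rz":0},
    {"x":0,"y":250,"z":-150,"rx":0,"ry":0,"rz":0},
    {"x":0,"y":250,"z":-150,"rx":0,"ry":0,"rz":0},
  ],
  hand=91.8,
  squeeze=15,
)

```text
time: 22.0
tool_pos: [0.5356, 0.1168, 0.2523]
tool_rot: [3.14, 0.0, 3.084]
contact_force: [0.7, -0.9, -0.1]
opening: 0.0921
grip_force: 0.0
```

```bash
python3 m3.py 5 | grep -v -E "bander|stop"; python3 -c "
from h import *
go(*unit(0,.08),.25,3.077);go(*unit(0,.08),.166,3.077)"
```

```text
22.0 [0.53562218 0.11678429 0.25225302]
top guard_handle [-0.0038  0.0799] [0.5699 0.021  0.1184] 0.62
top set_carton [ 0.053  -0.0805] [ 0.6161 -0.1428  0.0195] 0.72
top set_carton [0.0004 0.0808] [0.5742 0.0216 0.1173] 0.45
top set_carton [-0.0444 -0.0805] [ 0.5189 -0.1364  0.0227] 0.26
top loose_carton [-0.2746  0.4777] [0.3258 0.4356 0.0011] 0.87
top loose_carton [-0.1158  0.3202] [ 0.4739  0.2681 -0.0006] 0.84
top loose_carton [-0.0429 -0.0792] [ 0.5205 -0.1352  0.0243] 0.76
top loose_carton [ 0.1553 -0.3128] [ 0.703  -0.3813  0.0012] 0.61
side guard_handle [0.0028 0.0792] [0.5765 0.0198 0.1126] 0.73
side set_carton [ 0.0575 -0.0794] [ 0.6207 -0.142   0.0185] 0.81
side loose_carton [-0.1155  0.3161] [0.4739 0.264  0.001 ] 0.85
side loose_carton [-0.0446 -0.0777] [ 0.5189 -0.1336  0.0197] 0.79
side loose_carton [-0.2781  0.484 ] [ 0.3227  0.4422 -0.001 ] 0.61
xyz [-43.5 -87.1   2.3] rot [ 0.    0.   -0.06]
xyz [-43.5 -87.1  86.3] rot [ 0.    0.   -0.06]
```

View pics/ztop5.png

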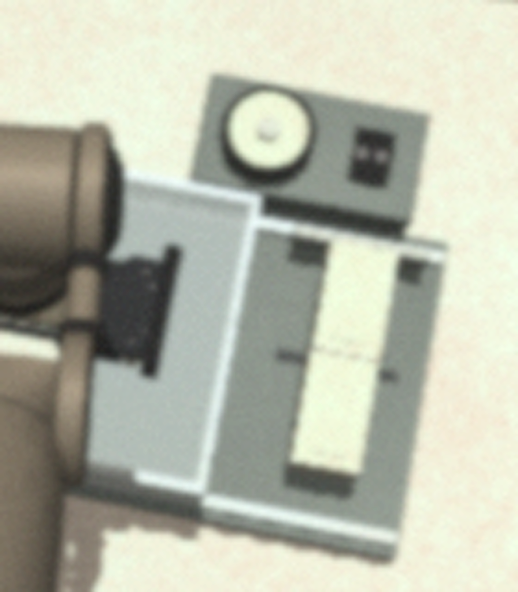

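View pics/zside5.png

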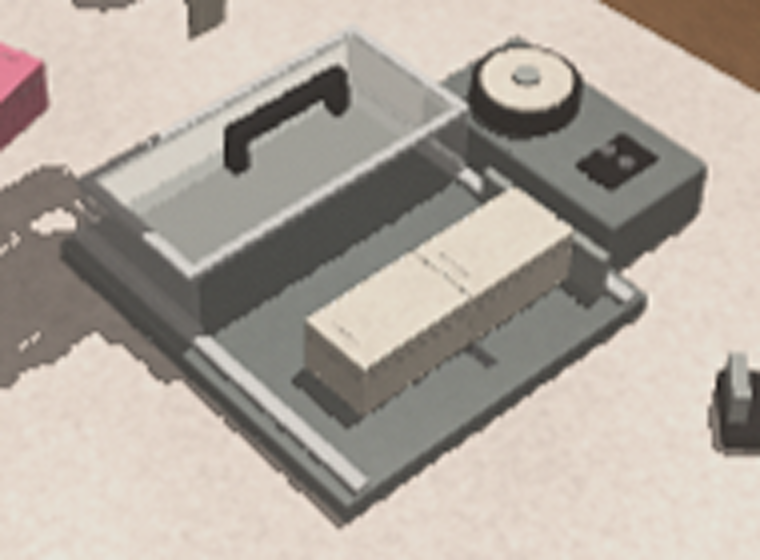

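The pair is flush, in line and butted, with the joint at ztop (345,352) and no visible gap, and the far end is at the stop. Now I close the guard.

arm_command(
  series=[
    {"x":-20,"y":-40,"z":2,"rx":0,"ry":0,"rz":0},
    {"x":-43,"y":-87,"z":2,"rx":0,"ry":0,"rz":0},
    {"x":-43,"y":-87,"z":2,"rx":0,"ry":0,"rz":0},
    {"x":-43,"y":-87,"z":2,"rx":0,"ry":0,"rz":0},
    {"x":-43,"y":-87,"z":40,"rx":0,"ry":0,"rz":0},
    {"x":-43,"y":-87,"z":70,"rx":0,"ry":0,"rz":0},
    {"x":-43,"y":-87,"z":86,"rx":0,"ry":0,"rz":0},
    {"x":-43,"y":-87,"z":86,"rx":0,"ry":0,"rz":0},
  ],
  hand=60,
  squeeze=25,
)

```text
time: 23.4
tool_pos: [0.5715, 0.023, 0.1639]
tool_rot: [3.141, -0.005, 3.078]
contact_force: [0.3, 1.3, 0.4]
opening: 0.0599
grip_force: 0.0
```

arm_command(
  series=[
    {"x":0,"y":0,"z":0,"rx":0,"ry":0,"rz":0},
    {"x":0,"y":0,"z":0,"rx":0,"ry":0,"rz":0},
    {"x":0,"y":0,"z":0,"rx":0,"ry":0,"rz":0},
    {"x":0,"y":0,"z":0,"rx":0,"ry":0,"rz":0},
    {"x":0,"y":0,"z":0,"rx":0,"ry":0,"rz":0},
    {"x":0,"y":0,"z":0,"rx":0,"ry":0,"rz":0},
    {"x":0,"y":0,"z":0,"rx":0,"ry":0,"rz":0},
    {"x":0,"y":0,"z":0,"rx":0,"ry":0,"rz":0},
  ],
  hand=8,
  squeeze=25,
)

```text
time: 24.2
tool_pos: [0.5733, 0.0202, 0.1665]
tool_rot: [-3.139, 0.0, 3.077]
contact_force: [-1.0, -6.3, 2.0]
opening: 0.0136
grip_force: 25.0
```

```bash
python3 -c "
from h import *
s=observe();print(tounit(s['tool_pos']),s['contact_force']);go(*unit(0,-.08),.166,3.077)"
```

```text
[-0.00042167  0.079362  ] [-1.03026773 -6.3399916   1.9830567 ]
xyz [  -0.3 -159.4    0.9] rot [-0.13  0.01 -0.  ]
```

arm_command(
  series=[
    {"x":0,"y":-8,"z":0,"rx":0,"ry":0,"rz":0},
    {"x":0,"y":-20,"z":0,"rx":0,"ry":0,"rz":0},
    {"x":0,"y":-35,"z":0,"rx":0,"ry":0,"rz":0},
    {"x":0,"y":-50,"z":0,"rx":0,"ry":0,"rz":0},
    {"x":0,"y":-65,"z":0,"rx":0,"ry":0,"rz":0},
    {"x":0,"y":-80,"z":0,"rx":0,"ry":0,"rz":0},
    {"x":0,"y":-95,"z":0,"rx":0,"ry":0,"rz":0},
    {"x":0,"y":-110,"z":0,"rx":0,"ry":0,"rz":0},
    {"x":0,"y":-125,"z":0,"rx":0,"ry":0,"rz":0},
    {"x":0,"y":-138,"z":0,"rx":0,"ry":0,"rz":0},
    {"x":0,"y":-148,"z":0,"rx":0,"ry":0,"rz":0},
    {"x":0,"y":-154,"z":0,"rx":0,"ry":0,"rz":0},
    {"x":0,"y":-157,"z":0,"rx":0,"ry":0,"rz":0},
    {"x":0,"y":-159,"z":0,"rx":0,"ry":0,"rz":0},
    {"x":0,"y":-159,"z":0,"rx":0,"ry":0,"rz":0},
  ],
  hand=8,
  squeeze=25,
)

```text
time: 25.7
tool_pos: [0.563, -0.1385, 0.1665]
tool_rot: [-3.141, 0.001, 3.077]
contact_force: [-1.6, -1.4, 5.3]
opening: 0.0138
grip_force: 25.0
```

arm_command(
  series=[
    {"x":0,"y":-2,"z":0,"rx":0,"ry":0,"rz":0},
    {"x":0,"y":-4,"z":0,"rx":0,"ry":0,"rz":0},
    {"x":0,"y":-4,"z":0,"rx":0,"ry":0,"rz":0},
  ],
  hand=8,
  squeeze=25,
)

```text
time: 26.0
tool_pos: [0.5629, -0.1398, 0.1665]
tool_rot: [3.138, 0.0, 3.077]
contact_force: [1.0, 11.2, 6.5]
opening: 0.0141
grip_force: 25.0
```

arm_command(
  series=[
    {"x":0,"y":0,"z":0,"rx":0,"ry":0,"rz":0},
    {"x":0,"y":0,"z":0,"rx":0,"ry":0,"rz":0},
    {"x":0,"y":0,"z":0,"rx":0,"ry":0,"rz":0},
    {"x":0,"y":0,"z":0,"rx":0,"ry":0,"rz":0},
    {"x":0,"y":0,"z":-40,"rx":0,"ry":0,"rz":0},
    {"x":0,"y":0,"z":-80,"rx":0,"ry":0,"rz":0},
    {"x":0,"y":0,"z":-110,"rx":0,"ry":0,"rz":0},
    {"x":0,"y":50,"z":-110,"rx":0,"ry":0,"rz":0},
    {"x":0,"y":100,"z":-110,"rx":0,"ry":0,"rz":0},
    {"x":0,"y":150,"z":-110,"rx":0,"ry":0,"rz":0},
    {"x":0,"y":200,"z":-110,"rx":0,"ry":0,"rz":0},
    {"x":0,"y":250,"z":-110,"rx":0,"ry":0,"rz":0},
    {"x":0,"y":300,"z":-110,"rx":0,"ry":0,"rz":0},
    {"x":0,"y":300,"z":-110,"rx":0,"ry":0,"rz":0},
    {"x":0,"y":300,"z":-110,"rx":0,"ry":0,"rz":0},
  ],
  hand=60,
  squeeze=25,
)

```text
time: 27.5
tool_pos: [0.5819, 0.1592, 0.2758]
tool_rot: [-3.141, -0.0, 3.08]
contact_force: [0.5, -0.8, -0.6]
opening: 0.0596
grip_force: 0.0
```

```bash
python3 m3.py 6 | grep -v -E "bander|stop"
```

```text
27.5 [0.58187308 0.15922215 0.27584211]
top guard_handle [-0.0009 -0.0798] [ 0.5624 -0.1386  0.117 ] 0.96
top loose_carton [-0.2733  0.4791] [ 0.3271  0.437  -0.    ] 0.76
side guard_handle [-0.001  -0.0803] [ 0.5622 -0.1391  0.1166] 0.9
side set_carton [ 0.0547 -0.0853] [ 0.6175 -0.1477  0.0186] 0.51
side loose_carton [-0.2755  0.4834] [0.3252 0.4414 0.0025] 0.96
side loose_carton [-0.0436 -0.0768] [ 0.52   -0.1328  0.0193] 0.54
```

View pics/zside6.png

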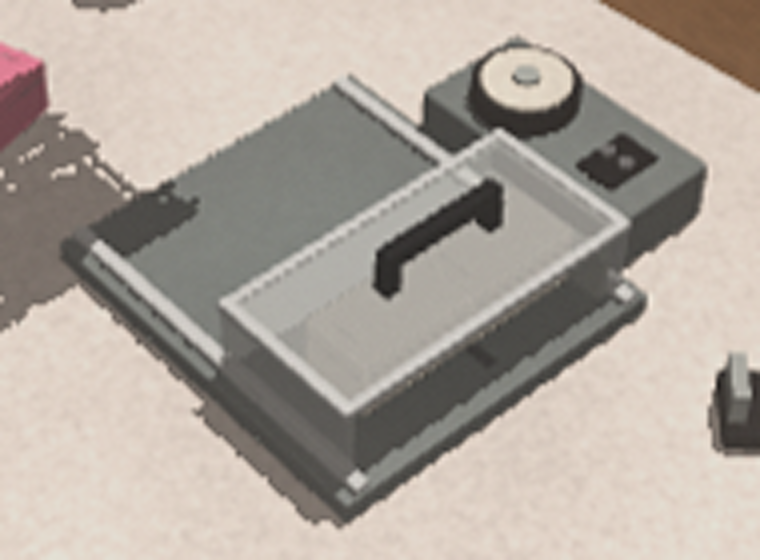

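The guard is fully shut over the pair, with the handle at unit y -80 mm, and the arm is clear.

```bash
python3 -c "
from cell import *
print(hand_in())"
```

```text
the job is handed in; nothing more can be done
None
```

The job is handed in at about 28 s of the 64 s. In the last pictures the loose carton is butted flush against the waiting one at its stop and the guard is fully shut over both; the hand-in gave no verdict.

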